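Load a polarimeter tube and seat it against the end stop

TASK

Take the glass tube with the orange ends from the rack, lay it gently in the open V-groove of the polarimeter, and push it lengthwise under the clear hood until its front end touches the red end stop. Keep it pressed lightly against the stop, with about 5 N, for a second, never so hard that the glass could break (12 N on the stop), then let go and leave it lying in the groove against the stop. Leave the other tube and the glassware where they are.

Things in the scene. Friction and masses are not known exactly. Their poses are not given: they have to be found in the camera images.
- sample_tube_mid (a point): Centre of the sample tube to be loaded: a straight rigid glass cylinder, 20 mm diameter, 150 mm long, about 100 g, with an 18 mm orange band at each flat end (both ends are alike, either may go first). x runs along the tube; the tube may be rolled about x, so y and z point anywhere. It starts lying level on the rack, its axis 66 mm above the bench.
- blank_tube_mid (a point): Centre of the other tube, the same but with blue bands; it lies parallel on the rack, 70 mm beside the sample tube. Leave it (not to be shifted by more than 12 mm).
- rack: Fixed white rack, 130 x 140 mm base plate 10 mm thick; origin under its centre on the bench, tubes lie along its x at y = +35 and -35 mm (either tube in either place) on V cradles 12 mm thick at x = +50 and -50 mm, tops 62 mm above the bench. Between the cradles the tubes are free: grip at the middle.
- hood_mouth (a point): Point on the groove's axis in the plane of the mouth of the polarimeter's clear hood. x points along the groove into the hood, z up. A tube lying in the groove has its axis on this x axis, 74 mm above the bench. The hood covers x = 0 to 90 mm (38 mm wide, top 25 mm above the axis), so the tube is laid in from above at x < 0 and then slid in, pushing on its rear end face, as with closed fingers.
- lay_point (a point): Point on the same axis, 100 mm before the hood mouth (axes alike): a good place for the tube's centre when it is laid in. Here the groove has a finger cut-out, 35 mm to either side along x, free down to the base plate 44 mm below the axis (110 mm wide). Elsewhere the fingers reach at most 4 mm below the axis, above the groove's shoulders, which are 30 mm wide and 5.6 mm below the axis.
- polarimeter: Fixed white instrument; origin on the bench below the hood mouth, x into the hood. 90 degree V-groove, apex 14 mm below its axis, from x = -225 to 90 mm but for the cut-out; housing behind it, x = 90 to 290 mm, 200 mm wide, 155 mm high. Under the hood, on the axis, is the red end stop, a rigid 17 mm disc; its face lies anywhere from x = 30 to 60 mm, unmeasured: find it by feel. Friction 0.3 to 1.5 N.
- flask_mid (a point): Mid-height of a conical glass flask, 76 mm diameter at the foot, 104 mm high, loose. Bystander.
- beaker_mid (a point): Mid-height of a glass beaker, 68 mm diameter, 85 mm high, loose. Bystander.
- reagent_mid (a point): Mid-height of an amber glass jar, 56 mm diameter, 110 mm high, loose. Bystander.
- salt_jar_mid (a point): Mid-height of a white plastic jar, 60 mm diameter, 70 mm high, loose. Bystander.
Not all that is in view belongs to the job. What is shaped like the part that bears sample_tube_mid but pink is not meant.

How it is judged (in metres and radians):
On the way, in this order (a step that is already met when the one before it is completed fails the run):
1. the orange-ended tube lies in the V-groove (angle between the x axis of sample_tube_mid and the x axis of hood_mouth, either way round below 0.05 rad and y of sample_tube_mid in the frame of hood_mouth between -0.003 and 0.003 m and z of sample_tube_mid in the frame of hood_mouth between -0.003 and 0.003 m and contact force between sample_tube and polarimeter above 0.2 N), for 0.1 s.
2. the tube, lying in the groove, is pressed against the end stop with more than 2 N for half a second (angle between the x axis of sample_tube_mid and the x axis of hood_mouth, either way round below 0.05 rad and y of sample_tube_mid in the frame of hood_mouth between -0.003 and 0.003 m and z of sample_tube_mid in the frame of hood_mouth between -0.003 and 0.003 m and contact force between sample_tube and stop above 2 N), for 0.5 s.
At the end, for the whole second after the job is handed in: The orange-ended tube lies at rest in the V-groove (axis within 3 mm and 0.05 rad of the groove's), released, its front end within 1.8 mm of the end stop's face (angle between the x axis of sample_tube_mid and the x axis of hood_mouth, either way round below 0.05 rad and y of sample_tube_mid in the frame of hood_mouth between -0.003 and 0.003 m and z of sample_tube_mid in the frame of hood_mouth between -0.003 and 0.003 m and x of sample_tube_mid in the frame of stop between -0.0768 and -0.073 m and linear speed of sample_tube below 0.01 m/s); the robot touches nothing.
It fails at once if the tube is pushed against the end stop with more than 12 N (contact force between sample_tube and stop above 12 N).
It fails at once if the tube is slammed or squeezed into the groove, or rammed against the hood, with more than 25 N (contact force between sample_tube and polarimeter above 25 N).
It fails at once if the blank tube is shifted by more than 12 mm (distance of blank_tube_mid from where it was at the start of the episode above 0.012 m).
It fails at once if the flask, beaker or a jar is shifted by more than 30 mm (distance of any of flask_mid, beaker_mid, reagent_mid, salt_jar_mid from where it was at the start of the episode above 0.03 m).
It also fails if it takes over 64 s, if anything falls off the work surface, if the arm or the gripper's body presses on something with over 40 N, if the wrist force passes 120 N, or if a joint passes its speed limit or range.

ROBOT

A 6-joint arm with a two-finger parallel gripper is mounted at the origin on the work surface. World frame = base frame: x ahead of the robot, y to its left, z up, the work surface at z = 0. Lengths are in mm, angles in rad, forces in N, time in s.
With the tool pointing down it reaches from about 250 to 775 mm from the base axis. Payload 4 kg.
Tool frame: the origin (TCP) lies between the finger pads; the fingertips stand 25 mm ahead of it and the grasp point (between the pads) lies 6 mm ahead of it; x points along the fingers, y is the direction in which the jaws open and shut, and the axes are right-handed (so a half turn about x gives the same grasp; the last joint's range is limited). The gripper opens to 85 mm and grips with 20 to 120 N. Pads are 22 mm wide; open, the fingers measure 114 mm over their backs; the gripper's body (76 mm by 85 mm) begins 54 mm behind the grasp point. The pads swing forward as they close: fully open they stand 13 mm farther back than shut.
Start: joints at [-1.395, 0.087, 1.371, -0, 1.684, -0.103], TCP at [151.358, -528.78, 229.341] pointing down, gripper open.
Joint ranges: [-3.1, 3.1], [-0.76, 2.03], [0.27, 2.55], [-1.08, 4.22], [0.17, 2.65], [-2.57, 2.57]. Speed limits (rad/s): [2.79, 2.79, 3.14, 3.14, 3.14, 3.14].

INTERFACE

Orientations are given as a 3x3 rotation matrix whose columns are the frame's x, y, z axes.
In Python, from rig import ctrl gives the robot as it stands. The module is installed in compiled form; this text tells all that it offers.
- The arm moves only by the shell command python3 -m creep 'ROWS' [FORCE]. ROWS is JSON, a list of rows, each an object with "angular": the turn, a rotation vector about the tool's x, y, z in rad, a list of three; "translation": the shift along the tool's x, y, z in m, a list of three; "grip": the finger opening in m, from 0 to 0.0854. In form: [{"angular": [ax, ay, az], "translation": [x, y, z], "grip": grip}, ...]. A call has 1 to 12 rows; each row shifts and turns the commanded pose from where the row before left it, along the tool's axes as they then stand; what a row does not reach is not made up. A row lasts 1/8 s, in which the tool goes at most 62.5 mm and 10.7 degrees, less where a joint would pass 70% of its speed; a pose out of reach is approached as far as the arm can. A call with a gripper value outside its range is refused whole. The fingers move at their own pace and stop on an object; FORCE is the grip in N (left out, the last holds). Time passes only in rows, so rows that do not move let the fingers close. It gives the time, the measured TCP pose, the force and the opening at its end, in the units of the state.
- ctrl.get_obs(): the state, without advancing time (a new reading comes with each control period).
- ctrl.read_camera(name): name is "side" or "top"; returns the picture (384x512x3 uint8, blue, green, red); there is no depth.
- ctrl.camera_params(name): a dict with "mtx" (3x3 intrinsics, pixels), "rvec" (rotation vector, rad) and "tvec" (3), from world to camera coordinates, as OpenCV has them. Camera axes: x right, y down, z forward; pixel columns grow to the right and rows downward; lengths in mm; the calibration is good to about 2 mm. A picture is of the moment at which its call begins. camera_params takes no time and is no camera call.
- ctrl.sign_off(): hands the job in, once; it reports no verdict.
The state is a dict: "time_s": time; "qpos": joint angles; "dq": joint speeds; "effort": joint torques, N m; "tool_pos": TCP position; "eef_rot": TCP orientation; "ft_force": force on the tool from outside, world axes, zero at the start; "wrist_torque": the same for the moment, N m; "width": finger opening in mm.
Only numpy, scipy, OpenCV 4.12 (cv2) and the standard library are available. Lean on these libraries where they do the work, as an engineer would, in place of code of your own. Each camera call takes 0.05 s, during which the arm holds its last target. There are 200 camera calls.

## Working session

There is one attempt and no reset: what is moved stays moved. The work goes in short steps, Python scripts to look and compute and a shell command to move; the robot and the scene stay as the last step left them, time stands still between calls to the robot, and variables do not carry over. Pictures are saved under pics/ and viewed, about 8 in all and at most 12, crops included, and the job is handed in when it is done.

```bash
mkdir -p pics
cat > h.py <<'E'
import numpy as np, cv2
from rig import ctrl
def cam(n):
    p=ctrl.camera_params(n); K=np.array(p['mtx'],float); R=cv2.Rodrigues(np.array(p['rvec'],float))[0]; t=np.array(p['tvec'],float).ravel()
    return K,R,t
def ray(n,u,v,z):
    K,R,t=cam(n); c=-R.T@t; d=R.T@np.linalg.inv(K)@np.array([u,v,1.]); return c+d*(z-c[2])/d[2]
def proj(n,P):
    K,R,t=cam(n); q=K@(R@np.array(P,float)+t); return q[:2]/q[2]
def st():
    o=ctrl.get_obs(); print({k:np.round(o[k],3).tolist() for k in ('time_s','qpos','tool_pos','eef_rot','ft_force','width')})
E
python3 - <<'E'
from h import *
st()
for n in ('top','side'):
    im=ctrl.read_camera(n); np.save(n+'0.npy',im); cv2.imwrite(f'pics/{n}0.png',cv2.resize(im,(768,576),interpolation=cv2.INTER_CUBIC))
    K,R,t=cam(n); print(n,-R.T@t,R[2])
E
```

```text
{'time_s': 0.0, 'qpos': [-1.395, 0.088, 1.372, -0.0, 1.684, -0.103], 'tool_pos': [151.271, -528.253, 228.117], 'eef_rot': [[-0.0, 0.275, -0.961], [0.002, -0.961, -0.275], [-1.0, -0.002, -0.0]], 'ft_force': [-0.132, -1.409, 0.049], 'width': 85.299}
top [ 516.24775962 -151.01054515  945.25219441] [ 0.09159427  0.01550264 -0.99567573]
side [  1.50213182 625.93363112 909.81201258] [ 0.46399808 -0.60352675 -0.64842984]
```

View pics/top0.png

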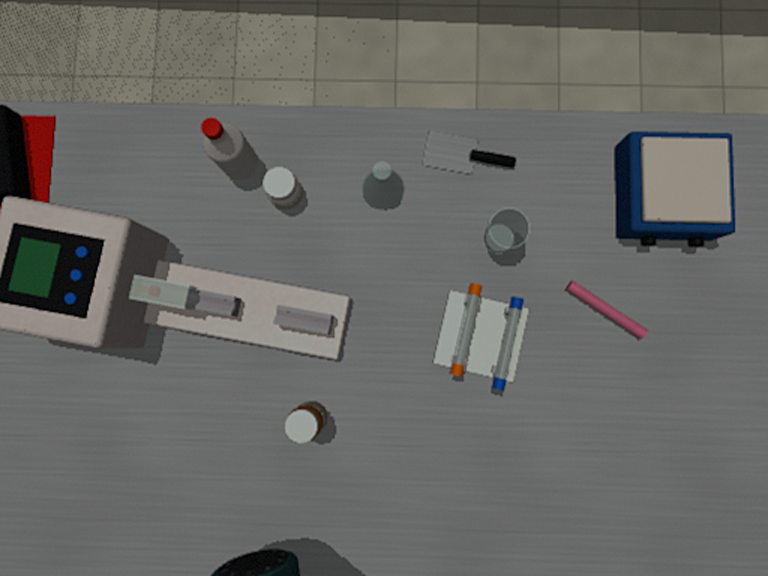

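View pics/side0.png

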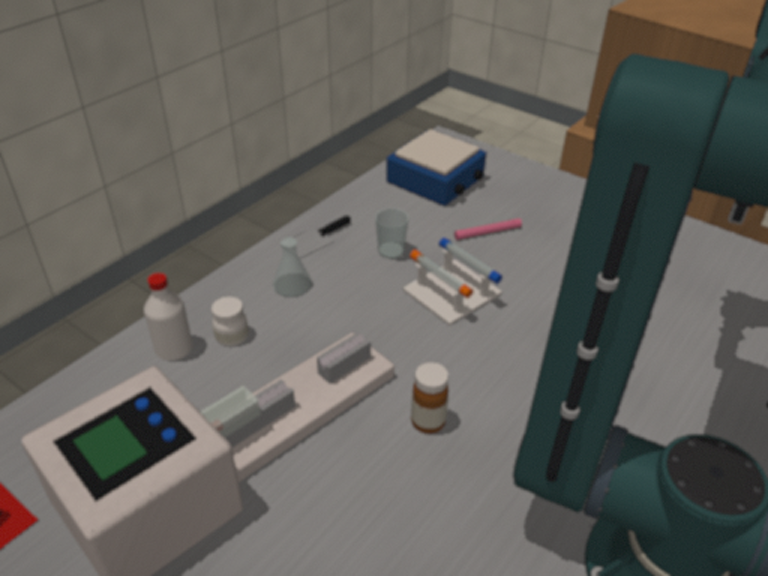

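Top view, in the 768-px picture: the candidates are the orange-banded tube (467,330), the blue-banded tube (508,343) and the pink rod (606,309). The orange-ended one on the rack fits the description. Next I measure it and confirm it in an enlarged crop, along with the groove.

Run:
```python
from h import *
for n in ('top','side'):
    im=np.load(n+'0.npy'); hsv=cv2.cvtColor(im,cv2.COLOR_BGR2HSV)
    for nm,lo,hi in (('orange',(6,150,120),(18,255,255)),('blue',(108,150,80),(125,255,255))):
        k,l,s,c=cv2.connectedComponentsWithStats(cv2.inRange(hsv,lo,hi))
        for i in range(1,k):
            if s[i,4]>12: print(n,nm,s[i].tolist(),c[i].round(1),ray(n,*c[i],66).round(1))
im=np.load('top0.npy'); c=im[165:250,85:245]; a=cv2.resize(c,None,fx=5,fy=5,interpolation=cv2.INTER_CUBIC)
c=im[180:270,280:360]; b=cv2.resize(c,None,fx=2.0,fy=2.0,interpolation=cv2.INTER_CUBIC)
o=np.zeros((425+180,800,3),np.uint8);o[:425]=a;o[425:,:160]=b
cv2.imwrite('pics/crop1.png',o[:600])
im=np.load('side0.npy'); cv2.imwrite('pics/crop2.png',cv2.resize(im[215:320,130:270],None,fx=5,fy=5,interpolation=cv2.INTER_CUBIC))
```

```text
top orange [313, 189, 8, 8, 46] [316.5 192.2] [ 614.6 -282.3   66. ]
top orange [301, 242, 8, 9, 47] [304.3 246.1] [ 483.5 -254.2   66. ]
top blue [50, 164, 8, 8, 45] [ 53.8 167.5] [661.8 367.2  66. ]
top blue [47, 180, 7, 7, 43] [ 50.  182.9] [623.1 373.8  66. ]
top blue [43, 195, 8, 8, 46] [ 46.2 198.5] [584.3 380.2  66. ]
top blue [341, 198, 8, 8, 50] [344.3 201.4] [ 593.5 -349.8   66. ]
top blue [328, 252, 9, 8, 52] [332.3 255.5] [ 462.7 -321.4   66. ]
side orange [274, 166, 6, 7, 28] [276.1 169.2] [ 617.  -282.9   66. ]
side orange [307, 190, 7, 7, 33] [309.7 193.2] [ 484.5 -254.1   66. ]
side blue [294, 160, 4, 4, 13] [295.4 161.5] [ 595.1 -348.3   66. ]
side blue [327, 181, 6, 7, 28] [329.6 184.2] [ 462.6 -321.    66. ]
side blue [90, 265, 9, 8, 57] [ 94.2 268.4] [722.  273.1  66. ]
side blue [99, 275, 9, 8, 60] [103.  278.4] [683.4 279.2  66. ]
side blue [108, 285, 9, 9, 60] [112.  289.1] [644.6 286.1  66. ]
```

View pics/crop1.png

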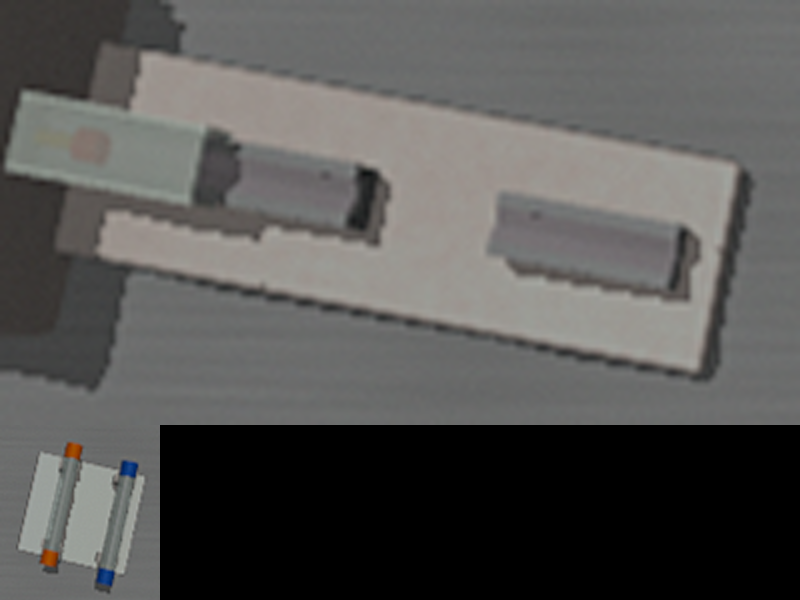

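View pics/crop2.png

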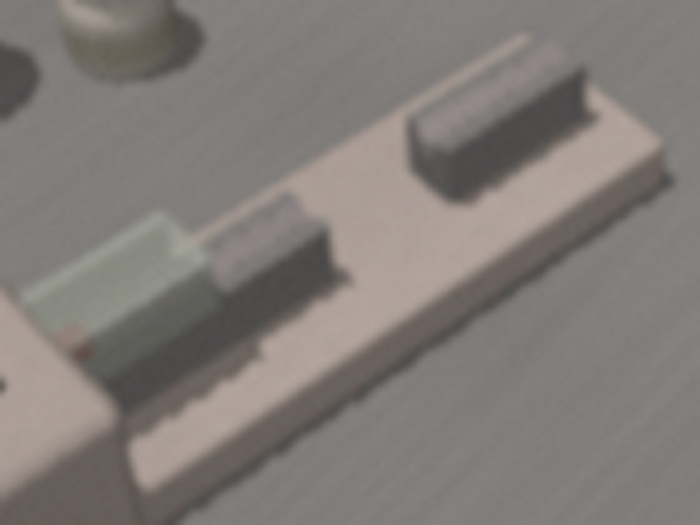

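Crop 1 confirms the orange-banded tube on the rack, with the blue one beside it. It also shows the groove blocks (232–365,140–240 and 490–690,193–295), the plate, and the hood mouth edge (about 205,128 to 193,203). Crop 2 shows the same blocks from the side. Next I fit the polarimeter pose from these corners and edges.

Run:
```python
from h import *
from scipy.optimize import least_squares
im=np.load('top0.npy'); g=cv2.resize(im[165:250,85:245],None,fx=5,fy=5,interpolation=cv2.INTER_CUBIC).max(axis=2).astype(float)
f=lambda u,v:(85+(u+.5)/5-.5,165+(v+.5)/5-.5)
# plate edges: strongest gradient along columns / rows
up=[];lo=[];fr=[]
for u in range(300,660,10):
    gy=np.gradient(cv2.GaussianBlur(g,(0,0),3)[:,u]); e=50+(u-140)*.18; a=int(e)-15
    up.append(ray('top',*f(u,a+np.argmax(gy[a:a+30])),30))
    e=262+(u-100)*.187;a=int(e)-15; lo.append(ray('top',*f(u,a+np.argmin(gy[a:a+30])),30))
for v in range(190,350,10):
    gx=np.gradient(cv2.GaussianBlur(g,(0,0),3)[v]); e=740-(v-160)*.19;a=int(e)-15
    fr.append(ray('top',*f(a+np.argmin(gx[a:a+30]),v),30))
up,lo,fr=map(np.array,(up,lo,fr))
co=[((500,193),(-135,15)),((487,255),(-135,-15)),((685,228),(-225,15)),((668,290),(-225,-15)),((358,163),(-65,15)),((347,231),(-65,-15))]
C=np.array([ray('top',*f(*p),68.4)[:2] for p,_ in co]); M=np.array([m for _,m in co])
def loc(p,P):
    c,s=np.cos(p[2]),np.sin(p[2]); return (P[:,:2]-p[:2])@np.array([[c,-s],[s,c]])
# x-image-up => polarimeter x to +y world; local y = left: sign checked below
for sg in (1,-1):
    r=lambda p:np.r_[loc(p,up)[:,1]-sg*55,loc(p,lo)[:,1]+sg*55,loc(p,fr)[:,0]+225]
    q=least_squares(r,[590,180,1.4],loss='soft_l1'); print(sg,q.x,q.cost)
    for e in (up,lo,fr): print(loc(q.x,e).mean(0).round(1),loc(q.x,e).std(0).round(2))
    print(np.c_[loc(q.x,C),M].round(1))
p=[f(205,128),f(193,203)]
print('mouth',[ray('top',*x,99).round(1) for x in p])
```

```text
1 [ 514.15198331 -288.6135561    -1.72629893] 52.91180190754724
[-362.4   53.7] [54.36  0.54]
[-340.8  -53.6] [53.76  0.55]
[-2.25e+02  1.00e-01] [ 0.31 23.71]
[[-333.1   14.7 -135.    15. ]
 [-333.4  -16.1 -135.   -15. ]
 [-241.1   13.9 -225.    15. ]
 [-243.6  -17.1 -225.   -15. ]
 [-404.5   16.8  -65.    15. ]
 [-403.   -16.7  -65.   -15. ]]
-1 [583.84648104 155.95665991   1.41529369] 52.911801907606375
[-87.6 -53.7] [54.36  0.54]
[-109.2   53.6] [53.76  0.55]
[-2.25e+02 -1.00e-01] [ 0.31 23.71]
[[-116.9  -14.7 -135.    15. ]
 [-116.6   16.1 -135.   -15. ]
 [-208.9  -13.9 -225.    15. ]
 [-206.4   17.1 -225.   -15. ]
 [ -45.5  -16.8  -65.    15. ]
 [ -47.    16.7  -65.   -15. ]]
mouth [array([605.7, 172.7,  99. ]), array([570. , 176.4,  99. ])]
```

Polarimeter fit from the top view: hood mouth ≈ (586.7, 174.0), groove direction (0.155, 0.988), so the lay point is ≈ (571.2, 75.2). The tube centre is ≈ (549.9, -268.3), yaw -0.212. First I move above the tube.

```bash
python3 -m creep '[{"angular":[0,0,0],"translation":[0.0078,-0.014,-0.0455],"grip":0.045},{"angular":[0,0,0],"translation":[0.0078,-0.014,-0.0455],"grip":0.045},{"angular":[0,0,0],"translation":[0.0078,-0.014,-0.0455],"grip":0.045},{"angular":[0,0,0],"translation":[0.0078,-0.014,-0.0455],"grip":0.045},{"angular":[0,0,0],"translation":[0.0078,-0.014,-0.0455],"grip":0.045},{"angular":[0,0,0],"translation":[0.0078,-0.014,-0.0455],"grip":0.045},{"angular":[0,0,0],"translation":[0.0078,-0.014,-0.0455],"grip":0.045},{"angular":[0,0,0],"translation":[0.0078,-0.014,-0.0455],"grip":0.045},{"angular":[0,0,0],"translation":[0.0078,-0.014,-0.0455],"grip":0.045},{"angular":[0,0,0],"translation":[0.0078,-0.014,-0.0455],"grip":0.045}]' 25
python3 -m creep '[{"angular":[0.164,0,0],"translation":[0,0,0],"grip":0.045},{"angular":[0.164,0,0],"translation":[0,0,0],"grip":0.045},{"angular":[0.163,0,0],"translation":[0,0,0],"grip":0.045},{"angular":[0,0,0],"translation":[0,0,0],"grip":0.045},{"angular":[0,0,0],"translation":[0,0,0],"grip":0.045}]'
python3 - <<'E'
from h import *
st(); o=ctrl.get_obs(); R=np.array(o['eef_rot']); d=np.array([550.3,-268.3,72])-o['tool_pos']; print('tool delta',R.T@d,'yaw z',np.arctan2(-R[1,2],-R[0,2]),np.arctan2(R[1,2],R[0,2]))
E
```

```text
time_s: 1.35
tool_pos: [551.2, -267.8, 150.4]
eef_rot: [[-0.001, 0.275, -0.961], [0.0, -0.961, -0.275], [-1.0, -0.001, 0.001]]
ft_force: [-0.2, -0.6, 0.3]
width: 45.1
time_s: 1.98
tool_pos: [550.1, -268.9, 151.0]
eef_rot: [[-0.001, -0.208, -0.978], [0.0, -0.978, 0.208], [-1.0, -0.0, 0.001]]
ft_force: [0.8, -0.1, -0.3]
width: 45.0
{'time_s': 1.975, 'qpos': [-0.547, 0.252, 1.337, -0.0, 1.553, 1.234], 'tool_pos': [550.071, -268.924, 150.951], 'eef_rot': [[-0.001, -0.208, -0.978], [0.0, -0.978, 0.208], [-1.0, -0.0, 0.001]], 'ft_force': [0.812, -0.128, -0.299], 'width': 45.027}
tool delta [78.95098997 -0.64919409 -0.14302157] yaw z -0.2100233632563042 2.931569290333489
```

```bash
python3 -m creep '[{"angular":[0,0,0],"translation":[0.03,-0.0006,0],"grip":0.045},{"angular":[0,0,0],"translation":[0.025,0,0],"grip":0.045},{"angular":[0,0,0],"translation":[0.015,0,0],"grip":0.045},{"angular":[0,0,0],"translation":[0.009,0,0],"grip":0.045},{"angular":[0,0,0],"translation":[0,0,0],"grip":0.045}]' 25
python3 -m creep '[{"angular":[0,0,0],"translation":[0,0,0],"grip":0.015},{"angular":[0,0,0],"translation":[0,0,0],"grip":0.015},{"angular":[0,0,0],"translation":[0,0,0],"grip":0.015},{"angular":[0,0,0],"translation":[0,0,0],"grip":0.015},{"angular":[0,0,0],"translation":[0,0,0],"grip":0.015},{"angular":[0,0,0],"translation":[0,0,0],"grip":0.015}]' 25
python3 - <<'E'
from h import *
im=ctrl.read_camera('side'); cv2.imwrite('pics/g.png',cv2.resize(im[120:240,230:390],None,fx=4,fy=4,interpolation=cv2.INTER_CUBIC))
E
```

```text
time_s: 2.6
tool_pos: [550.3, -268.4, 72.1]
eef_rot: [[-0.0, -0.21, -0.978], [0.0, -0.978, 0.21], [-1.0, -0.0, 0.001]]
ft_force: [-0.3, 0.7, 0.7]
width: 45.0
time_s: 3.35
tool_pos: [550.4, -268.4, 72.3]
eef_rot: [[-0.0, -0.211, -0.978], [-0.0, -0.978, 0.211], [-1.0, 0.0, 0.0]]
ft_force: [-0.4, -0.7, -0.1]
width: 14.5
```

View pics/g.png

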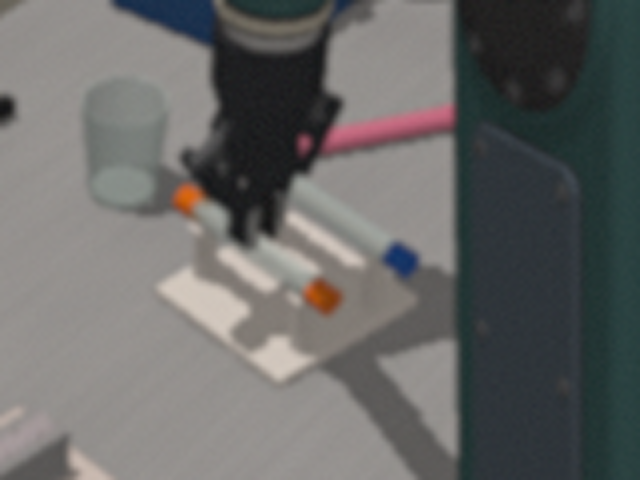

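The crop shows the fingers across the tube's middle, with its orange ends still at the rack. The width reads 14.5 mm for a 20 mm tube, so I check whether the fingers are really stopped by it.

```bash
python3 -m creep '[{"angular":[0,0,0],"translation":[0,0,0],"grip":0.008},{"angular":[0,0,0],"translation":[0,0,0],"grip":0.008},{"angular":[0,0,0],"translation":[0,0,0],"grip":0.008}]' 25
python3 - <<'E'
from h import *
for n in ('top','side'):
    im=ctrl.read_camera(n); hsv=cv2.cvtColor(im,cv2.COLOR_BGR2HSV)
    k,l,s,c=cv2.connectedComponentsWithStats(cv2.inRange(hsv,(6,150,90),(18,255,255)))
    for i in range(1,k):
        if s[i,4]>8: print(n,s[i].tolist(),c[i].round(1),ray(n,*c[i],66).round(1))
    if n=='top': cv2.imwrite('pics/g2.png',cv2.resize(im[170:270,270:370],None,fx=5,fy=5,interpolation=cv2.INTER_CUBIC))
E
```

```text
time_s: 3.78
tool_pos: [550.7, -268.6, 73.2]
eef_rot: [[0.001, -0.211, -0.978], [-0.001, -0.978, 0.211], [-1.0, 0.0, -0.001]]
ft_force: [-1.8, 0.6, 5.6]
width: 8.1
top [301, 242, 8, 8, 48] [304.3 245.9] [ 483.9 -254.1   66. ]
side [274, 166, 6, 7, 27] [276.  169.3] [ 617.1 -282.6   66. ]
side [307, 191, 8, 7, 39] [310.3 193.8] [ 482.  -252.9   66. ]
side [277, 259, 20, 10, 104] [285.7 264.5] [389.9  -7.1  66. ]
```

View pics/g2.png

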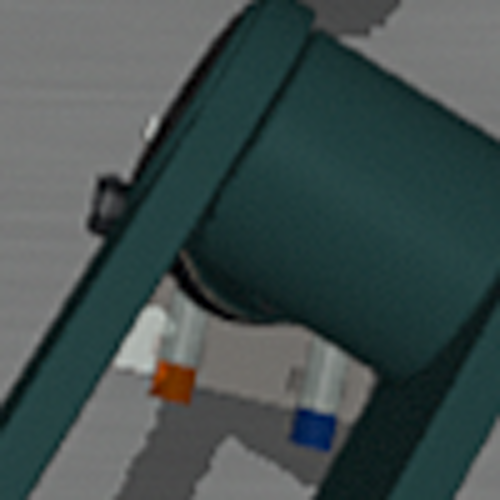

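Top crop: the near orange end (173,382) is unmoved and the arm hides the rest. The fingers closed to 8 mm with about 5.6 N upward on the tool, so the tube isn't between the pads. I check where the tips project.

Run:
```python
from h import *
im=ctrl.read_camera('side'); o=ctrl.get_obs(); T=np.array(o['tool_pos']);R=np.array(o['eef_rot']); st()
c=cv2.resize(im[140:220,250:350],None,fx=8,fy=8-.5,interpolation=cv2.INTER_CUBIC)
def mk(P,col):
    u,v=proj('side',P); cv2.circle(c,(int((u+.5-250)*8),int((v+.5-140)*7.5)),5,col,1); print(u,v)
mk(T,(255,255,0));mk(T+R@[25,0,0],(0,255,255));mk(T+R@[6,0,0],(0,255,0))
for s in(-57,57): mk(np.array([549.9,-268.3,66])+s*np.array([.978,-.21,0]),(255,0,255))
cv2.imwrite('pics/g3.png',c)
```

```text
{'time_s': 3.925, 'qpos': [-0.546, 0.301, 1.435, -0.0, 1.405, 1.237], 'tool_pos': [550.651, -268.553, 73.222], 'eef_rot': [[0.001, -0.211, -0.978], [-0.001, -0.978, 0.211], [-1.0, 0.0, -0.001]], 'ft_force': [-0.681, 1.54, 5.219], 'width': 7.554}
292.6325709560476 178.87304312464772
292.05470002059946 185.8350771517626
292.4926061744755 180.5593012700705
307.1419399720117 191.3715457662574
278.83085531034175 171.2351692507371
```

View pics/g3.png

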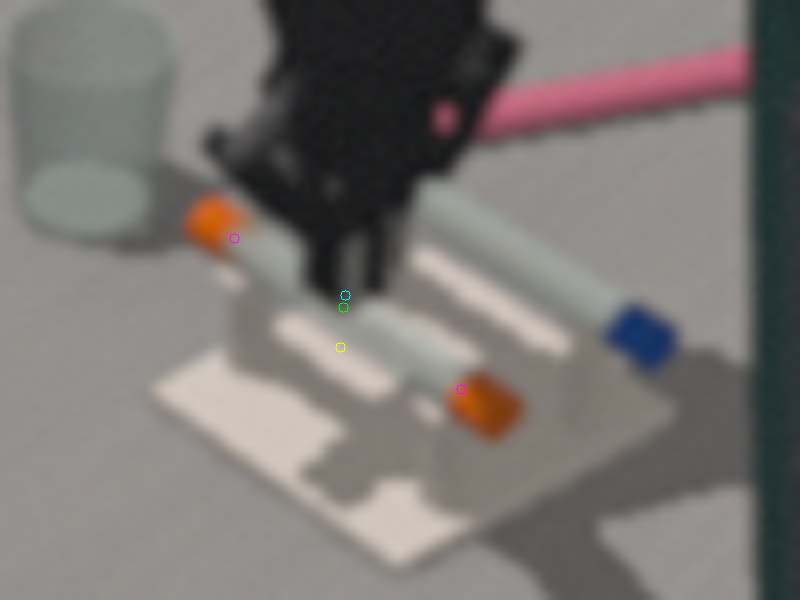

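The fingertips rest on top of the tube (345,290): the real tips lie about 25–28 mm higher than the stated geometry gives, while laterally they are centred. I reopen, go down about 28 mm farther in two checked steps, and grip again.

```bash
python3 -m creep '[{"angular":[0,0,0],"translation":[-0.006,0,0],"grip":0.045},{"angular":[0,0,0],"translation":[0,0,0],"grip":0.045},{"angular":[0,0,0],"translation":[0,0,0],"grip":0.045},{"angular":[0,0,0],"translation":[0,0,0],"grip":0.045},{"angular":[0,0,0],"translation":[0.01,0,0],"grip":0.045},{"angular":[0,0,0],"translation":[0.01,0,0],"grip":0.045}]' 25
python3 -m creep '[{"angular":[0,0,0],"translation":[0.007,0,0],"grip":0.045},{"angular":[0,0,0],"translation":[0.007,0,0],"grip":0.045},{"angular":[0,0,0],"translation":[0,0,0],"grip":0.045}]'
python3 -m creep '[{"angular":[0,0,0],"translation":[0,0,0],"grip":0.010},{"angular":[0,0,0],"translation":[0,0,0],"grip":0.010},{"angular":[0,0,0],"translation":[0,0,0],"grip":0.010},{"angular":[0,0,0],"translation":[0,0,0],"grip":0.010},{"angular":[0,0,0],"translation":[0,0,0],"grip":0.010},{"angular":[0,0,0],"translation":[0,0,0],"grip":0.010}]' 25
```

```text
time_s: 4.68
tool_pos: [550.1, -268.3, 57.3]
eef_rot: [[-0.001, -0.211, -0.978], [0.0, -0.978, 0.211], [-1.0, -0.0, 0.001]]
ft_force: [-0.6, -0.9, 0.2]
width: 44.8
time_s: 5.05
tool_pos: [549.9, -268.1, 43.3]
eef_rot: [[-0.002, -0.211, -0.978], [0.001, -0.978, 0.211], [-1.0, -0.001, 0.002]]
ft_force: [-0.5, -0.5, 0.1]
width: 45.1
time_s: 5.8
tool_pos: [550.7, -268.5, 44.9]
eef_rot: [[0.001, -0.211, -0.978], [-0.001, -0.978, 0.211], [-1.0, 0.0, -0.001]]
ft_force: [0.2, 0.1, 2.0]
width: 19.3
```

```bash
python3 -m creep '[{"angular":[0,0,0],"translation":[-0.01,0,0],"grip":0.010},{"angular":[0,0,0],"translation":[-0.02,0,0],"grip":0.010},{"angular":[0,0,0],"translation":[-0.03,0,0],"grip":0.010},{"angular":[0,0,0],"translation":[-0.04,0,0],"grip":0.010},{"angular":[0,0,0],"translation":[-0.02,0,0],"grip":0.010},{"angular":[0,0,0],"translation":[0,0,0],"grip":0.010}]' 25
python3 - <<'E'
from h import *
im=ctrl.read_camera('side'); cv2.imwrite('pics/l.png',cv2.resize(im[80:240,220:390],None,fx=3.5,fy=3.5,interpolation=cv2.INTER_CUBIC)); st()
E
```

```text
time_s: 6.55
tool_pos: [551.7, -269.2, 168.3]
eef_rot: [[0.006, -0.211, -0.978], [-0.004, -0.978, 0.211], [-1.0, 0.002, -0.006]]
ft_force: [0.8, 0.3, -1.1]
width: 19.4
{'time_s': 6.6, 'qpos': [-0.546, 0.244, 1.316, -0.0, 1.578, 1.237], 'tool_pos': [550.794, -268.685, 165.88], 'eef_rot': [[0.002, -0.211, -0.978], [-0.002, -0.978, 0.211], [-1.0, 0.001, -0.003]], 'ft_force': [0.522, 0.186, -1.841], 'width': 19.152}
```

View pics/l.png

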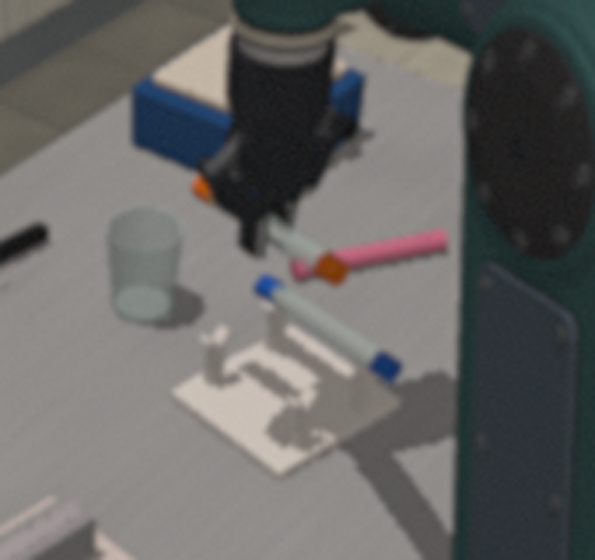

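The tube is held level, the rack place is empty, and the blue tube is undisturbed. In tool_pos terms the tube axis lies about 21 mm above the reading. Next I carry it over the lay point and turn it.

```bash
python3 -m creep '[{"angular":[0,0,0],"translation":[0,-0.0171,0.0026],"grip":0.010},{"angular":[0,0,0],"translation":[0,-0.0341,0.0053],"grip":0.010},{"angular":[0,0,0],"translation":[0,-0.0341,0.0053],"grip":0.010},{"angular":[0,0,0],"translation":[0,-0.0341,0.0053],"grip":0.010},{"angular":[0,0,0],"translation":[0,-0.0341,0.0053],"grip":0.010},{"angular":[0,0,0],"translation":[0,-0.0341,0.0053],"grip":0.010},{"angular":[0,0,0],"translation":[0,-0.0341,0.0053],"grip":0.010},{"angular":[0,0,0],"translation":[0,-0.0341,0.0053],"grip":0.010},{"angular":[0,0,0],"translation":[0,-0.0341,0.0053],"grip":0.010},{"angular":[0,0,0],"translation":[0,-0.0341,0.0053],"grip":0.010},{"angular":[0,0,0],"translation":[0,-0.0171,0.0026],"grip":0.010},{"angular":[0,0,0],"translation":[0,0,0],"grip":0.010}]' 25
python3 -m creep '[{"angular":[-0.09,0,0],"translation":[0,0,0],"grip":0.010},{"angular":[-0.17,0,0],"translation":[0,0,0],"grip":0.010},{"angular":[-0.17,0,0],"translation":[0,0,0],"grip":0.010},{"angular":[-0.17,0,0],"translation":[0,0,0],"grip":0.010},{"angular":[-0.17,0,0],"translation":[0,0,0],"grip":0.010},{"angular":[-0.17,0,0],"translation":[0,0,0],"grip":0.010},{"angular":[-0.17,0,0],"translation":[0,0,0],"grip":0.010},{"angular":[-0.17,0,0],"translation":[0,0,0],"grip":0.010},{"angular":[-0.17,0,0],"translation":[0,0,0],"grip":0.010},{"angular":[-0.177,0,0],"translation":[0,0,0],"grip":0.010},{"angular":[0,0,0],"translation":[0,0,0],"grip":0.010},{"angular":[0,0,0],"translation":[0,0,0],"grip":0.010}]' 25
python3 - <<'E'
from h import *
st(); o=ctrl.get_obs(); R=np.array(o['eef_rot']); T=np.array(o['tool_pos']);print('delta',R.T@(np.array([571.4,75.2,53])-T),'yaw',np.arctan2(-R[1,2],-R[0,2]))
for n in ('top','side'):
    im=ctrl.read_camera(n); hsv=cv2.cvtColor(im,cv2.COLOR_BGR2HSV)
    k,l,s,c=cv2.connectedComponentsWithStats(cv2.inRange(hsv,(6,150,90),(18,255,255)))
    for i in range(1,k):
        if s[i,4]>8: print(n,s[i].tolist(),c[i].round(1),ray(n,*c[i],T[2]+21).round(1))
E
```

```text
time_s: 8.1
tool_pos: [569.8, 77.3, 163.3]
eef_rot: [[-0.002, -0.208, -0.978], [-0.001, -0.978, 0.208], [-1.0, 0.001, 0.002]]
ft_force: [0.5, 0.0, -0.7]
width: 19.1
time_s: 9.6
tool_pos: [570.4, 75.4, 164.1]
eef_rot: [[-0.0, 0.987, -0.159], [-0.0, -0.159, -0.987], [-1.0, -0.0, 0.001]]
ft_force: [0.0, 0.6, -1.1]
width: 19.3
{'time_s': 9.6, 'qpos': [0.033, 0.165, 1.414, -0.0, 1.563, 0.193], 'tool_pos': [570.442, 75.379, 164.119], 'eef_rot': [[-0.0, 0.987, -0.159], [-0.0, -0.159, -0.987], [-1.0, -0.0, 0.001]], 'ft_force': [0.033, 0.556, -1.091], 'width': 19.272}
delta [ 1.11118456e+02  1.00627294e+00 -3.22327573e-02] yaw 1.4112881003671656
top [182, 204, 9, 10, 70] [185.9 208.4] [560.8   9.8 185.1]
side [221, 195, 8, 8, 41] [225. 198.] [557.8   5.4 185.1]
side [172, 222, 11, 9, 68] [176.9 225.9] [579.  138.6 185.1]
side [276, 258, 21, 11, 98] [285.2 264.1] [336.4  82.1 185.1]
```

```bash
python3 -m creep '[{"angular":[-0.004,0,0],"translation":[0.01,0.001,0],"grip":0.010},{"angular":[0,0,0],"translation":[0.025,0,0],"grip":0.010},{"angular":[0,0,0],"translation":[0.025,0,0],"grip":0.010},{"angular":[0,0,0],"translation":[0.02,0,0],"grip":0.010},{"angular":[0,0,0],"translation":[0.012,0,0],"grip":0.010},{"angular":[0,0,0],"translation":[0.006,0,0],"grip":0.010},{"angular":[0,0,0],"translation":[0,0,0],"grip":0.010},{"angular":[0,0,0],"translation":[0,0,0],"grip":0.010}]' 25
python3 - <<'E'
from h import *
st()
for n in ('top','side'):
    im=ctrl.read_camera(n)
    if n=='side': cv2.imwrite('pics/p.png',cv2.resize(im[180:330,110:280],None,fx=4,fy=4,interpolation=cv2.INTER_CUBIC))
E
```

```text
time_s: 10.7
tool_pos: [572.2, 76.1, 67.3]
eef_rot: [[0.002, 0.988, -0.151], [-0.0, -0.151, -0.988], [-1.0, 0.002, -0.0]]
ft_force: [-0.1, -0.4, -1.3]
width: 19.1
{'time_s': 10.7, 'qpos': [0.034, 0.231, 1.534, -0.0, 1.374, 0.186], 'tool_pos': [572.218, 76.083, 67.318], 'eef_rot': [[0.002, 0.988, -0.151], [-0.0, -0.151, -0.988], [-1.0, 0.002, -0.0]], 'ft_force': [-0.13, -0.42, -1.285], 'width': 19.081}
```

View pics/p.png

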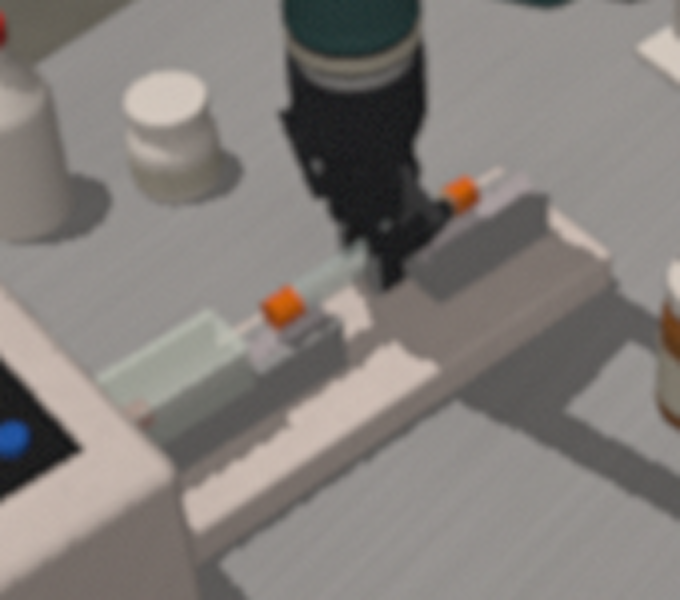

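The tube sits over the groove, aligned, with its front end (283,305) short of the hood. Lowering slowly.

```bash
python3 -m creep '[{"angular":[0,0,0],"translation":[0.004,-0.001,0],"grip":0.010},{"angular":[0,0,0],"translation":[0.004,0,0],"grip":0.010},{"angular":[0,0,0],"translation":[0.002,0,0],"grip":0.010},{"angular":[0,0,0],"translation":[0,0,0],"grip":0.010}]' 25
python3 -m creep '[{"angular":[0,0,0],"translation":[0.0015,0,0],"grip":0.010},{"angular":[0,0,0],"translation":[0,0,0],"grip":0.010}]'
python3 -m creep '[{"angular":[0,0,0],"translation":[0.0015,0,0],"grip":0.010},{"angular":[0,0,0],"translation":[0,0,0],"grip":0.010}]'
```

```text
time_s: 11.3
tool_pos: [570.3, 76.2, 55.9]
eef_rot: [[-0.001, 0.988, -0.151], [-0.0, -0.151, -0.988], [-1.0, -0.001, 0.0]]
ft_force: [0.2, 0.1, -0.9]
width: 19.4
time_s: 11.55
tool_pos: [570.6, 76.2, 54.8]
eef_rot: [[0.0, 0.988, -0.152], [-0.0, -0.152, -0.988], [-1.0, 0.0, 0.0]]
ft_force: [0.8, -0.1, 0.7]
width: 19.0
time_s: 11.8
tool_pos: [571.1, 76.2, 53.8]
eef_rot: [[0.001, 0.988, -0.152], [-0.0, -0.152, -0.988], [-1.0, 0.001, -0.0]]
ft_force: [1.2, -0.3, 0.1]
width: 19.5
```

```bash
python3 -m creep '[{"angular":[0,0,0],"translation":[0.001,0,0],"grip":0.010},{"angular":[0,0,0],"translation":[0,0,0],"grip":0.010}]'
python3 -m creep '[{"angular":[0,0,0],"translation":[0.001,0,0],"grip":0.010},{"angular":[0,0,0],"translation":[0,0,0],"grip":0.010},{"angular":[0,0,0],"translation":[0,0,0],"grip":0.010}]'
```

```text
time_s: 12.05
tool_pos: [571.4, 76.2, 53.4]
eef_rot: [[0.002, 0.988, -0.152], [-0.0, -0.152, -0.988], [-1.0, 0.002, -0.0]]
ft_force: [0.1, -0.7, 4.5]
width: 19.1
time_s: 12.42
tool_pos: [571.7, 76.2, 53.1]
eef_rot: [[0.003, 0.988, -0.152], [-0.0, -0.152, -0.988], [-1.0, 0.003, -0.0]]
ft_force: [-0.1, -0.7, 7.4]
width: 19.1
```

Seated: stiff contact at tool z ≈ 53, as predicted. I relax it slightly, then open to 45 mm.

```bash
python3 -m creep '[{"angular":[0,0,0],"translation":[-0.0015,0,0],"grip":0.010},{"angular":[0,0,0],"translation":[0,0,0],"grip":0.022},{"angular":[0,0,0],"translation":[0,0,0],"grip":0.026},{"angular":[0,0,0],"translation":[0,0,0],"grip":0.034},{"angular":[0,0,0],"translation":[0,0,0],"grip":0.045},{"angular":[0,0,0],"translation":[0,0,0],"grip":0.045},{"angular":[0,0,0],"translation":[0,0,0],"grip":0.045},{"angular":[0,0,0],"translation":[-0.01,0,0],"grip":0.045},{"angular":[0,0,0],"translation":[-0.025,0,0],"grip":0.045},{"angular":[0,0,0],"translation":[-0.035,0,0],"grip":0.045},{"angular":[0,0,0],"translation":[0,0,0],"grip":0.045}]' 25
python3 - <<'E'
from h import *
st(); M=np.array([586.7,174.0]); d=np.array([.1549,.9879]); nn=np.array([-d[1],d[0]])
for n in ('top','side'):
    im=ctrl.read_camera(n); hsv=cv2.cvtColor(im,cv2.COLOR_BGR2HSV)
    k,l,s,c=cv2.connectedComponentsWithStats(cv2.inRange(hsv,(6,150,90),(18,255,255)))
    for i in range(1,k):
        if s[i,4]>8: p=ray(n,*c[i],74); print(n,s[i].tolist(),p.round(1),(p[:2]-M)@d,(p[:2]-M)@nn)
    if n=='side': cv2.imwrite('pics/q.png',cv2.resize(im[180:330,110:280],None,fx=4,fy=4,interpolation=cv2.INTER_CUBIC))
E
```

```text
time_s: 13.8
tool_pos: [573.2, 76.3, 127.7]
eef_rot: [[0.009, 0.988, -0.151], [0.0, -0.151, -0.988], [-1.0, 0.009, -0.002]]
ft_force: [-0.9, -0.1, -0.5]
width: 45.2
{'time_s': 13.8, 'qpos': [0.034, 0.184, 1.465, -0.0, 1.483, 0.186], 'tool_pos': [573.215, 76.299, 127.723], 'eef_rot': [[0.009, 0.988, -0.151], [0.0, -0.151, -0.988], [-1.0, 0.009, -0.002]], 'ft_force': [-0.913, -0.116, -0.492], 'width': 45.226}
top [191, 208, 9, 8, 57] [560.7  10.4  74. ] -165.65635787945592 0.32074605597951295
side [223, 229, 7, 8, 37] [557.9   5.6  74. ] -170.79877352945678 2.4067832878471584
side [177, 257, 9, 9, 57] [579.7 139.3  74. ] -35.38869446183768 1.4970076318218666
side [276, 258, 21, 11, 102] [388.   -1.2  74. ] -203.8177524940681 169.14368919950167
```

View pics/q.png

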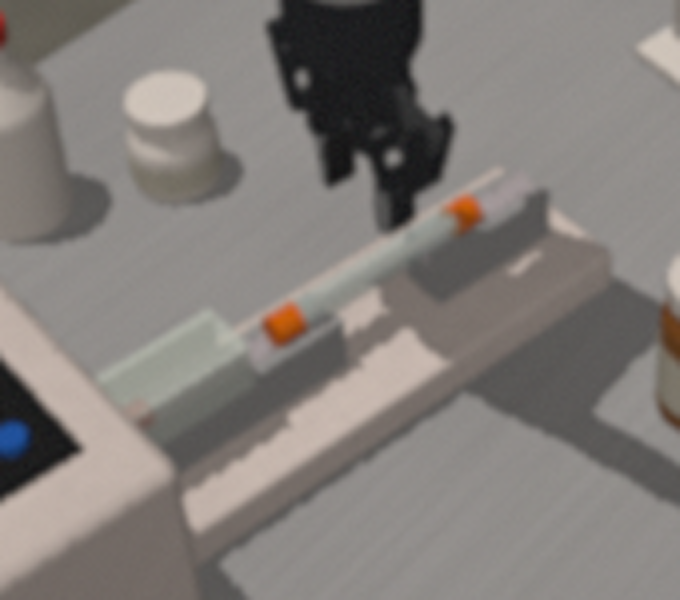

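The tube lies in the groove, bands at (285,323) and (465,212), with its rear end near x = -175 of the mouth. I shut the fingers, move behind the rear end and descend.

```bash
python3 -m creep '[{"angular":[0,0,0],"translation":[0,-0.001,0.01],"grip":0},{"angular":[0,0,0],"translation":[0,0,0.02],"grip":0},{"angular":[0,0,0],"translation":[0,0,0.025],"grip":0},{"angular":[0,0,0],"translation":[0,0,0.025],"grip":0},{"angular":[0,0,0],"translation":[0,0,0.017],"grip":0},{"angular":[0,0,0],"translation":[0,0,0],"grip":0},{"angular":[0,0,0],"translation":[0,0,0],"grip":0},{"angular":[0,0,0],"translation":[0.02,0,0],"grip":0},{"angular":[0,0,0],"translation":[0.02,0,0],"grip":0},{"angular":[0,0,0],"translation":[0.009,0,0],"grip":0},{"angular":[0,0,0],"translation":[0,0,0],"grip":0},{"angular":[0,0,0],"translation":[0,0,0],"grip":0}]' 25
python3 - <<'E'
from h import *
st(); T=np.array(ctrl.get_obs()['tool_pos']); M=np.array([586.7,174.0]); d=np.array([.1549,.9879]); nn=np.array([-d[1],d[0]])
print((T[:2]-M)@d,(T[:2]-M)@nn)
E
```

```text
time_s: 15.4
tool_pos: [555.5, -19.4, 74.8]
eef_rot: [[0.002, 0.989, -0.151], [-0.0, -0.151, -0.989], [-1.0, 0.002, -0.0]]
ft_force: [0.1, -0.1, 0.8]
width: 0.3
{'time_s': 15.4, 'qpos': [-0.137, 0.18, 1.58, 0.0, 1.38, 0.015], 'tool_pos': [555.53, -19.366, 74.759], 'eef_rot': [[0.002, 0.989, -0.151], [-0.0, -0.151, -0.989], [-1.0, 0.002, -0.0]], 'ft_force': [0.118, -0.118, 0.805], 'width': 0.347}
-195.85453554387993 0.8406693306552332
```

```bash
python3 -m creep '[{"angular":[0,0,0],"translation":[0.0025,0,0],"grip":0},{"angular":[0,0,0],"translation":[0.0017,0,0],"grip":0},{"angular":[0,0,0],"translation":[0,0,0],"grip":0}]'
python3 - <<'E'
from h import *
im=ctrl.read_camera('side'); c=cv2.resize(im[190:290,150:280],None,fx=6,fy=6,interpolation=cv2.INTER_CUBIC); cv2.imwrite('pics/r.png',c)
T=np.array(ctrl.get_obs()['tool_pos'])
for z in (-2,0,2,25): print(z,[((a+.5-b)*6).round(0) for a,b in zip(proj('side',T+[0,0,z]),(150,190))])
E
```

```text
time_s: 15.78
tool_pos: [554.8, -19.6, 69.6]
eef_rot: [[-0.0, 0.988, -0.152], [-0.0, -0.152, -0.988], [-1.0, -0.0, 0.0]]
ft_force: [0.3, 0.3, -0.2]
width: -0.1
-2 [np.float64(506.0), np.float64(239.0)]
0 [np.float64(506.0), np.float64(235.0)]
2 [np.float64(506.0), np.float64(232.0)]
25 [np.float64(505.0), np.float64(191.0)]
```

View pics/r.png

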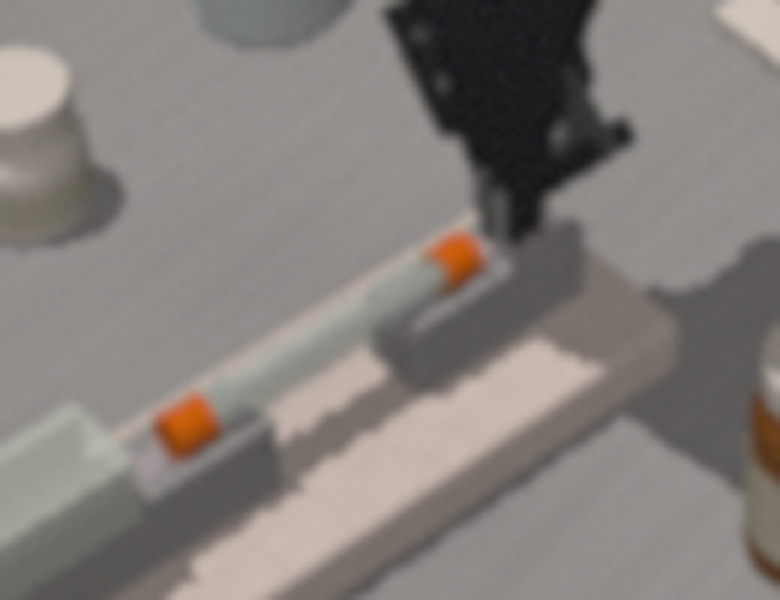

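The shut tips (510,240) stand just behind the rear end (480,255), centred on the groove and clear of the shoulders. For a prior on the stop's position I locate the red spot seen through the hood, and meanwhile push the safe first part.

```bash
python3 - <<'E'
from h import *
im=np.load('top0.npy').astype(int); M=np.array([586.7,174.0]); d=np.array([.1549,.9879])
w=im[185:205,88:126]; r=w[...,2]-w[...,1]; ys,xs=np.nonzero(r>25); print(len(xs),xs.min()+88,xs.max()+88,ys.min()+185,ys.max()+185)
for u in (xs.min()+87.5,xs.mean()+88,xs.max()+88.5): p=ray('top',u,ys.mean()+185,74); print(u,(p[:2]-M)@d)
E
python3 -m creep '[{"angular":[0,0,0],"translation":[-0.001,0,-0.003],"grip":0},{"angular":[0,0,0],"translation":[0,0,-0.003],"grip":0},{"angular":[0,0,0],"translation":[0,0,-0.003],"grip":0},{"angular":[0,0,0],"translation":[0,0,-0.004],"grip":0},{"angular":[0,0,0],"translation":[0,0,-0.005],"grip":0},{"angular":[0,0,0],"translation":[0,0,-0.005],"grip":0},{"angular":[0,0,0],"translation":[0,0,-0.005],"grip":0},{"angular":[0,0,0],"translation":[0,0,-0.003],"grip":0},{"angular":[0,0,0],"translation":[0,0,-0.001],"grip":0},{"angular":[0,0,0],"translation":[0,0,0],"grip":0}]'
python3 - <<'E'
from h import *
st(); T=np.array(ctrl.get_obs()['tool_pos']); M=np.array([586.7,174.0]); d=np.array([.1549,.9879]); nn=np.array([-d[1],d[0]])
print('local',(T[:2]-M)@d,(T[:2]-M)@nn)
im=ctrl.read_camera('side'); hsv=cv2.cvtColor(im,cv2.COLOR_BGR2HSV)
k,l,s,c=cv2.connectedComponentsWithStats(cv2.inRange(hsv,(6,150,90),(18,255,255)))
for i in range(1,k):
    if s[i,4]>8: p=ray('side',*c[i],74); print(s[i].tolist(),p.round(1),(p[:2]-M)@d,(p[:2]-M)@nn)
E
```

```text
time_s: 17.08
tool_pos: [559.6, 12.3, 70.6]
eef_rot: [[-0.0, 0.988, -0.151], [0.0, -0.151, -0.988], [-1.0, -0.0, -0.0]]
ft_force: [0.6, -0.4, -0.6]
width: -0.0
{'time_s': 17.075, 'qpos': [-0.079, 0.193, 1.573, 0.0, 1.376, 0.072], 'tool_pos': [559.634, 12.327, 70.587], 'eef_rot': [[-0.0, 0.988, -0.151], [0.0, -0.151, -0.988], [-1.0, -0.0, -0.0]], 'ft_force': [0.639, -0.417, -0.593], 'width': -0.031}
local -163.90920195554932 1.6953062454398422
[215, 234, 8, 8, 44] [561.9  28.5  74. ] -147.5570480140756 1.9905348737786983
[276, 258, 21, 11, 105] [387.6  -1.1  74. ] -203.82207497366556 169.55839353675827
[171, 262, 7, 8, 38] [582.7 158.   74. ] -16.42466404994704 1.4761164841511814Traceback (most recent call last):
  File "<stdin>", line 3, in <module>
    return umr_minimum(a, axis, None, out, keepdims, initial, where)
ValueError: zero-size array to reduction operation minimum which has no identity
```

The tube slides properly: 23 mm travelled with only a light drag. Its front end is now near the mouth.

```bash
python3 - <<'E'
from h import *
im=np.load('top0.npy').astype(int); M=np.array([586.7,174.0]); d=np.array([.1549,.9879])
w=im[183:207,86:126]; r=w[...,2]-w[...,1]; print(r.max()); ys,xs=np.nonzero(r>r.max()*.6); print(len(xs),xs.min()+86,xs.max()+86,ys.min()+183,ys.max()+183)
for u in (xs.min()+85.5,xs.mean()+86,xs.max()+86.5): p=ray('top',u,ys.mean()+183,74); print(u,(p[:2]-M)@d)
E
python3 -m creep '[{"angular":[0,0,0],"translation":[0,0.001,-0.002],"grip":0},{"angular":[0,0,0],"translation":[0,0,-0.004],"grip":0},{"angular":[0,0,0],"translation":[0,0,-0.005],"grip":0},{"angular":[0,0,0],"translation":[0,0,-0.005],"grip":0},{"angular":[0,0,0],"translation":[0,0,-0.004],"grip":0},{"angular":[0,0,0],"translation":[0,0,-0.003],"grip":0},{"angular":[0,0,0],"translation":[0,0,-0.001],"grip":0},{"angular":[0,0,0],"translation":[0,0,0],"grip":0}]'
```

```text
16
31 99 123 183 196
98.5 75.41420324357405
103.61290322580645 63.092975648159474
123.5 15.21328624873777
time_s: 18.12
tool_pos: [564.4, 35.8, 70.7]
eef_rot: [[0.0, 0.988, -0.151], [0.0, -0.151, -0.988], [-1.0, 0.0, -0.0]]
ft_force: [-0.6, 0.0, 0.2]
width: 0.3
```

The image prior puts the stop face at about x ≈ 52–56; the tube front is now near 21. I continue in small steps and watch the force along the groove (y).

```bash
python3 -m creep '[{"angular":[0,0,0],"translation":[0,0,-0.002],"grip":0},{"angular":[0,0,0],"translation":[0,0,-0.002],"grip":0},{"angular":[0,0,0],"translation":[0,0,-0.002],"grip":0},{"angular":[0,0,0],"translation":[0,0,0],"grip":0}]'
python3 -m creep '[{"angular":[0,0,0],"translation":[0,0,-0.001],"grip":0},{"angular":[0,0,0],"translation":[0,0,-0.001],"grip":0},{"angular":[0,0,0],"translation":[0,0,0],"grip":0}]'
```

```text
time_s: 18.62
tool_pos: [565.3, 41.8, 70.6]
eef_rot: [[0.0, 0.988, -0.151], [0.0, -0.151, -0.988], [-1.0, 0.0, -0.0]]
ft_force: [-0.3, -0.6, -0.3]
width: -0.3
time_s: 19.0
tool_pos: [565.6, 43.6, 70.6]
eef_rot: [[0.0, 0.988, -0.151], [-0.0, -0.151, -0.988], [-1.0, 0.0, 0.0]]
ft_force: [-0.1, -1.0, 0.5]
width: -0.1
```

```bash
python3 -m creep '[{"angular":[0,0,0],"translation":[0,0,-0.001],"grip":0},{"angular":[0,0,0],"translation":[0,0,-0.001],"grip":0},{"angular":[0,0,0],"translation":[0,0,0],"grip":0}]'
```

```text
time_s: 19.38
tool_pos: [565.9, 45.7, 70.6]
eef_rot: [[0.0, 0.988, -0.151], [0.0, -0.151, -0.988], [-1.0, 0.0, -0.0]]
ft_force: [-0.3, -0.6, 0.1]
width: -0.2
```

```bash
python3 -m creep '[{"angular":[0,0,0],"translation":[0,0,-0.001],"grip":0},{"angular":[0,0,0],"translation":[0,0,-0.001],"grip":0},{"angular":[0,0,0],"translation":[0,0,0],"grip":0}]'
```

```text
time_s: 19.75
tool_pos: [566.2, 47.7, 70.6]
eef_rot: [[0.0, 0.988, -0.151], [0.0, -0.151, -0.988], [-1.0, 0.0, -0.0]]
ft_force: [-0.1, -1.3, 0.3]
width: -0.2
```

Run:
```python
from h import *
M=np.array([586.7,174.0]); d=np.array([.1549,.9879])
im=ctrl.read_camera('top'); hsv=cv2.cvtColor(im,cv2.COLOR_BGR2HSV)
cv2.imwrite('pics/s.png',cv2.resize(im[175:225,85:165],None,fx=10,fy=10,interpolation=cv2.INTER_CUBIC))
```

```text
(no output)
```

View pics/s.png

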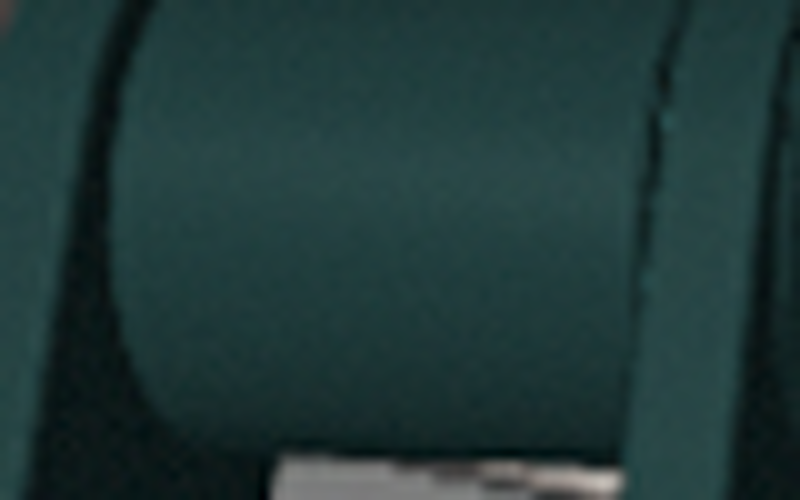

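The arm blocks the hood in the top view, so I continue by feel.

```bash
python3 -m creep '[{"angular":[0,0,0],"translation":[0,0,-0.001],"grip":0},{"angular":[0,0,0],"translation":[0,0,-0.001],"grip":0},{"angular":[0,0,0],"translation":[0,0,0],"grip":0}]'
```

```text
time_s: 20.18
tool_pos: [566.5, 49.6, 70.6]
eef_rot: [[0.0, 0.988, -0.151], [0.0, -0.151, -0.988], [-1.0, 0.0, -0.0]]
ft_force: [0.8, -1.3, 0.5]
width: 0.0
```

```bash
python3 -m creep '[{"angular":[0,0,0],"translation":[0,0,-0.001],"grip":0},{"angular":[0,0,0],"translation":[0,0,-0.001],"grip":0},{"angular":[0,0,0],"translation":[0,0,0],"grip":0}]'
```

```text
time_s: 20.55
tool_pos: [566.8, 51.6, 70.6]
eef_rot: [[0.0, 0.988, -0.151], [0.0, -0.151, -0.988], [-1.0, 0.0, -0.0]]
ft_force: [-0.6, -1.7, 0.7]
width: 0.3
```

```bash
python3 -m creep '[{"angular":[0,0,0],"translation":[0,0,-0.001],"grip":0},{"angular":[0,0,0],"translation":[0,0,-0.001],"grip":0},{"angular":[0,0,0],"translation":[0,0,0],"grip":0}]'
```

```text
time_s: 20.92
tool_pos: [567.1, 53.6, 70.6]
eef_rot: [[0.0, 0.988, -0.151], [0.0, -0.151, -0.988], [-1.0, 0.0, -0.0]]
ft_force: [0.0, -1.1, 0.3]
width: 0.2
```

```bash
python3 -m creep '[{"angular":[0,0,0],"translation":[0,0,-0.001],"grip":0},{"angular":[0,0,0],"translation":[0,0,-0.001],"grip":0},{"angular":[0,0,0],"translation":[0,0,0],"grip":0}]'
```

```text
time_s: 21.3
tool_pos: [567.4, 55.6, 70.6]
eef_rot: [[0.0, 0.988, -0.151], [0.0, -0.151, -0.988], [-1.0, 0.0, -0.0]]
ft_force: [0.8, -1.3, 1.0]
width: -0.1
```

```bash
python3 -m creep '[{"angular":[0,0,0],"translation":[0,0,-0.001],"grip":0},{"angular":[0,0,0],"translation":[0,0,-0.001],"grip":0},{"angular":[0,0,0],"translation":[0,0,0],"grip":0}]'
```

```text
time_s: 21.68
tool_pos: [567.7, 57.5, 70.6]
eef_rot: [[0.0, 0.988, -0.151], [0.0, -0.151, -0.988], [-1.0, 0.0, -0.0]]
ft_force: [0.2, -1.5, 1.2]
width: 0.2
```

```bash
python3 -m creep '[{"angular":[0,0,0],"translation":[0,0,-0.001],"grip":0},{"angular":[0,0,0],"translation":[0,0,-0.001],"grip":0},{"angular":[0,0,0],"translation":[0,0,0],"grip":0}]'
```

```text
time_s: 22.05
tool_pos: [568.0, 59.5, 70.6]
eef_rot: [[0.0, 0.988, -0.151], [0.0, -0.151, -0.988], [-1.0, 0.0, -0.0]]
ft_force: [0.9, -1.6, 1.0]
width: -0.2
```

```bash
python3 -m creep '[{"angular":[0,0,0],"translation":[0,0,-0.001],"grip":0},{"angular":[0,0,0],"translation":[0,0,-0.001],"grip":0},{"angular":[0,0,0],"translation":[0,0,0],"grip":0}]'
```

```text
time_s: 22.42
tool_pos: [568.3, 61.5, 70.6]
eef_rot: [[0.0, 0.988, -0.151], [0.0, -0.151, -0.988], [-1.0, 0.0, -0.0]]
ft_force: [0.0, -1.8, -0.6]
width: 0.1
```

```bash
python3 -m creep '[{"angular":[0,0,0],"translation":[0,0,-0.001],"grip":0},{"angular":[0,0,0],"translation":[0,0,-0.001],"grip":0},{"angular":[0,0,0],"translation":[0,0,0],"grip":0}]'
```

```text
time_s: 22.8
tool_pos: [568.6, 63.5, 70.6]
eef_rot: [[0.0, 0.988, -0.151], [0.0, -0.151, -0.988], [-1.0, 0.0, -0.0]]
ft_force: [0.7, -1.0, 0.0]
width: 0.2
```

Front end near 49; smaller steps from here.

```bash
python3 -m creep '[{"angular":[0,0,0],"translation":[0,0,-0.0008],"grip":0},{"angular":[0,0,0],"translation":[0,0,-0.0007],"grip":0},{"angular":[0,0,0],"translation":[0,0,0],"grip":0}]'
```

```text
time_s: 23.18
tool_pos: [568.8, 64.9, 70.6]
eef_rot: [[0.0, 0.988, -0.151], [-0.0, -0.151, -0.988], [-1.0, 0.0, -0.0]]
ft_force: [0.4, -0.9, 0.7]
width: -0.1
```

```bash
python3 -m creep '[{"angular":[0,0,0],"translation":[0,0,-0.0008],"grip":0},{"angular":[0,0,0],"translation":[0,0,-0.0007],"grip":0},{"angular":[0,0,0],"translation":[0,0,0],"grip":0}]'
```

```text
time_s: 23.55
tool_pos: [569.0, 66.4, 70.6]
eef_rot: [[0.0, 0.988, -0.151], [0.0, -0.151, -0.988], [-1.0, 0.0, -0.0]]
ft_force: [0.7, -2.4, 1.2]
width: -0.2
```

```bash
python3 -m creep '[{"angular":[0,0,0],"translation":[0,0,-0.0005],"grip":0},{"angular":[0,0,0],"translation":[0,0,-0.0005],"grip":0},{"angular":[0,0,0],"translation":[0,0,0],"grip":0}]'
```

```text
time_s: 23.92
tool_pos: [569.2, 67.3, 70.6]
eef_rot: [[0.0, 0.988, -0.151], [-0.0, -0.151, -0.988], [-1.0, 0.0, 0.0]]
ft_force: [0.0, -1.6, 0.7]
width: 0.1
```

```bash
python3 -m creep '[{"angular":[0,0,0],"translation":[0,0,-0.0008],"grip":0},{"angular":[0,0,0],"translation":[0,0,-0.0007],"grip":0},{"angular":[0,0,0],"translation":[0,0,0],"grip":0}]'
```

```text
time_s: 24.3
tool_pos: [569.4, 68.9, 70.6]
eef_rot: [[0.0, 0.988, -0.151], [0.0, -0.151, -0.988], [-1.0, 0.0, -0.0]]
ft_force: [0.6, -1.6, 1.0]
width: 0.0
```

```bash
python3 -m creep '[{"angular":[0,0,0],"translation":[0,0,-0.0008],"grip":0},{"angular":[0,0,0],"translation":[0,0,-0.0007],"grip":0},{"angular":[0,0,0],"translation":[0,0,0],"grip":0}]'
```

```text
time_s: 24.68
tool_pos: [569.6, 70.3, 70.6]
eef_rot: [[0.0, 0.988, -0.151], [-0.0, -0.151, -0.988], [-1.0, 0.0, 0.0]]
ft_force: [0.3, -2.5, 0.6]
width: 0.1
```

```bash
python3 -m creep '[{"angular":[0,0,0],"translation":[0,0,-0.0005],"grip":0},{"angular":[0,0,0],"translation":[0,0,-0.0005],"grip":0},{"angular":[0,0,0],"translation":[0,0,0],"grip":0}]'
```

```text
time_s: 25.05
tool_pos: [569.8, 71.3, 70.6]
eef_rot: [[0.0, 0.988, -0.151], [-0.0, -0.151, -0.988], [-1.0, 0.0, 0.0]]
ft_force: [1.0, -2.3, 1.4]
width: 0.1
```

```bash
python3 -m creep '[{"angular":[0,0,0],"translation":[0,0,-0.0005],"grip":0},{"angular":[0,0,0],"translation":[0,0,-0.0005],"grip":0},{"angular":[0,0,0],"translation":[0,0,0],"grip":0}]'
```

```text
time_s: 25.42
tool_pos: [569.9, 71.8, 70.6]
eef_rot: [[-0.0, 0.988, -0.151], [-0.001, -0.151, -0.988], [-1.0, 0.0, 0.001]]
ft_force: [0.0, -4.6, 2.2]
width: -0.1
```

Contact: the tool lags its command and the axial force jumped to 4.6 N, about 3 N of it on the stop after subtracting the ~1.5 N drag. I add 0.4 mm and hold.

```bash
python3 -m creep '[{"angular":[0,0,0],"translation":[0,0,-0.0002],"grip":0},{"angular":[0,0,0],"translation":[0,0,-0.0002],"grip":0},{"angular":[0,0,0],"translation":[0,0,0],"grip":0},{"angular":[0,0,0],"translation":[0,0,0],"grip":0}]'
```

```text
time_s: 25.92
tool_pos: [569.9, 71.8, 70.6]
eef_rot: [[-0.0, 0.988, -0.152], [-0.002, -0.152, -0.988], [-1.0, -0.0, 0.002]]
ft_force: [0.6, -5.2, 1.8]
width: -0.0
```

```bash
python3 -m creep '[{"angular":[0,0,0],"translation":[0,0,-0.0003],"grip":0},{"angular":[0,0,0],"translation":[0,0,0],"grip":0},{"angular":[0,0,0],"translation":[0,0,0],"grip":0},{"angular":[0,0,0],"translation":[0,0,0],"grip":0},{"angular":[0,0,0],"translation":[0,0,0],"grip":0}]'; python3 -m creep '[{"angular":[0,0,0],"translation":[0,0,0],"grip":0},{"angular":[0,0,0],"translation":[0,0,0],"grip":0},{"angular":[0,0,0],"translation":[0,0,0],"grip":0},{"angular":[0,0,0],"translation":[0,0,0],"grip":0}]'
```

```text
time_s: 26.55
tool_pos: [569.9, 71.8, 70.6]
eef_rot: [[-0.0, 0.988, -0.152], [-0.002, -0.152, -0.988], [-1.0, -0.0, 0.002]]
ft_force: [0.2, -6.8, 1.2]
width: -0.1
time_s: 27.05
tool_pos: [569.9, 71.8, 70.6]
eef_rot: [[-0.0, 0.988, -0.152], [-0.002, -0.152, -0.988], [-1.0, -0.0, 0.002]]
ft_force: [-0.8, -5.6, 2.3]
width: 0.2
```

Held for over 1 s at about 6 N tool force, roughly 4.7 N on the stop. Backing off straight, then up.

```bash
python3 -m creep '[{"angular":[0,0,0],"translation":[0,0,0.001],"grip":0},{"angular":[0,0,0],"translation":[0,0,0.001],"grip":0},{"angular":[0,0,0],"translation":[0,0,0.004],"grip":0},{"angular":[0,0,0],"translation":[0,0,0.008],"grip":0},{"angular":[0,0,0],"translation":[0,0,0.008],"grip":0},{"angular":[0,0,0],"translation":[-0.01,0,0],"grip":0},{"angular":[0,0,0],"translation":[-0.03,0,0],"grip":0},{"angular":[0,0,0],"translation":[-0.03,0,0],"grip":0},{"angular":[0,0,0],"translation":[-0.03,0,0.02],"grip":0},{"angular":[0,0,0],"translation":[0,0,0.03],"grip":0},{"angular":[0,0,0],"translation":[0,0,0],"grip":0},{"angular":[0,0,0],"translation":[0,0,0],"grip":0}]'
python3 - <<'E'
from h import *
st(); M=np.array([586.7,174.0]); d=np.array([.1549,.9879]); nn=np.array([-d[1],d[0]])
for n in ('top','side'):
    im=ctrl.read_camera(n); hsv=cv2.cvtColor(im,cv2.COLOR_BGR2HSV)
    k,l,s,c=cv2.connectedComponentsWithStats(cv2.inRange(hsv,(6,100,80),(18,255,255)))
    for i in range(1,k):
        if s[i,4]>8: p=ray(n,*c[i],74); print(n,s[i].tolist(),p.round(1),(p[:2]-M)@d,(p[:2]-M)@nn)
    if n=='side': cv2.imwrite('pics/z.png',cv2.resize(im[200:320,110:270],None,fx=4,fy=4,interpolation=cv2.INTER_CUBIC))
E
```

```text
time_s: 28.55
tool_pos: [559.1, 2.2, 170.8]
eef_rot: [[0.0, 0.988, -0.152], [0.001, -0.152, -0.988], [-1.0, 0.0, -0.001]]
ft_force: [-0.2, -0.4, -0.9]
width: -0.0
{'time_s': 28.55, 'qpos': [-0.098, 0.126, 1.445, 0.001, 1.571, 0.054], 'tool_pos': [559.087, 2.183, 170.75], 'eef_rot': [[0.0, 0.988, -0.152], [0.001, -0.152, -0.988], [-1.0, 0.0, -0.001]], 'ft_force': [-0.173, -0.361, -0.854], 'width': -0.046}
side [389, 0, 123, 86, 9304] [  539.4 -1460.9    74. ] -1622.4647303164588 -206.53138104373264
side [194, 246, 9, 9, 57] [572.6  89.   74. ] -86.1581467706981 0.7867489370443617
side [275, 256, 23, 16, 198] [385.1   0.7  74. ] -202.43007862700279 172.3385292586552
side [276, 283, 14, 5, 20] [358.6  53.5  74. ] -154.36567014413595 206.64000627969958
```

The rear band sits where the contact pose puts it (about -84 mm expected, -86 in the side view, which read up to 5 mm low earlier). The tube therefore stayed against the stop and the arm is clear. Handing in.

```bash
python3 -c "
from rig import ctrl
print(ctrl.sign_off())"
```

```text
the job is handed in; nothing more can be done
None
```

I laid the orange-ended tube in the V-groove, pushed it under the hood until it touched the red end stop, held it there, released it and handed the job in at about 28.6 s. No verdict was reported.

- **Press on the stop:** contact came at about x = 57 mm past the hood mouth. I held it for just over a second at 5–7 N on the wrist. After subtracting roughly 1.5 N of groove friction, that is about 4–5 N on the stop. The highest wrist reading I saw was 6.8 N; readings come only at the end of each call.
- **Final check:** after I backed off, the side camera put the rear orange band at -86 mm, against about -84 mm expected from the contact pose. That camera had read up to 5 mm low earlier, so the two agree, but it cannot confirm the 1.8 mm tolerance. The arm was well clear, with wrist readings near zero.

**What disagreed or failed:**
- **First grasp:** it missed. The fingertips sat about 25 mm higher than the stated tool geometry, so they closed on top of the tube with about 5 N. I went down 28 mm farther and gripped again, and used that offset for the rest of the job.
- **Final picture:** I had reached the 12-picture limit, so I checked the end state by measurement only and did not view it.
- **Other objects:** the blue tube looked undisturbed when I last viewed it, after the lift. I did not re-measure it or the glassware at the end.

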